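# Vent the bead kiln: flue sleeve on, sprung lid held at the mark

### The arm

A 7-joint arm with a two-finger parallel gripper is mounted at the origin on the work surface. World frame = base frame: x ahead of the robot, y to its left, z up, the work surface at z = 0. Lengths are in m, angles in rad, forces in N, time in s.
With the tool pointing down it reaches from about 0.4 to 0.85 m from the base axis. Payload 10.4 kg.
Tool frame: the origin (TCP) lies at the very end of the fingers, on their centre line; the grasp point (between the pads) lies 19 mm behind it; z points along the fingers, y is the line along which they close (so a half turn about z gives the same grasp; the last joint's range is limited). The gripper opens to 85 mm and grips with 20 to 120 N. Pads are 22 mm wide; open, the fingers measure 114 mm over their backs; the gripper's body (76 mm by 85 mm) begins 54 mm behind the grasp point. The pads swing forward as they close: fully open they stand 13 mm farther back than shut.
Start: joints at [1.106, 0.332, -0.065, 1.46, 0.022, 1.35, -0.088], TCP at [0.267, -0.565, 0.231] pointing down, gripper open.
Joint ranges: [-2.6, 2.6], [-0.5, 2.12], [-1.47, 1.34], [0.16, 2.42], [-1.27, 4.41], [0.06, 2.06], [-2.6, 2.6]. Speed limits (rad/s): [2.22, 2.22, 2.79, 2.79, 3.14, 3.14, 3.14].

### API

Orientations are given as a unit quaternion [x, y, z, w].
In Python, from workcell import manip gives the robot as it stands.
- The arm moves only by the tool pendant, called as name(argument=value, ...), one argument or row to a line, values as JSON. Schema: {"type":"object","properties":{"offsets":{"type":"array","items":{"type":"array","items":{"type":"number"},"minItems":7,"maxItems":7},"minItems":1,"maxItems":20},"clamp_n":{"type":"number"},"only":{"type":"string"},"quiet":{"type":"boolean"},"lines":{"type":"string"}},"required":["offsets"],"additionalProperties":false}. offsets is a list of rows, 1 to 20 of them, each of 7 numbers: a rotation vector rx, ry, rz in rad, then dx, dy, dz in m, then the opening from 0.0 (shut) to 1.0 (fully open); each row is the pose to reach, as a shift and turn from the pose commanded when the call began, along the tool's axes at that moment; what a row does not reach only later rows make up. A row lasts 1/8 s, in which the tool goes at most 0.0625 m and 0.188 rad, less where a joint would pass 70% of its speed; a pose out of reach is approached as far as the arm can. The fingers move at their own pace and stop on an object; clamp_n is the grip in N (left out, the last holds). Time passes only in rows, so rows that do not move let the fingers close. The tool returns the time, the measured TCP pose, the force, the opening and the grip force at its end. only (a regular expression) keeps the lines of the reply that match it, lines (a string "A,B") keeps lines A to B, and quiet returns only ok. Input that does not fit is refused with a message, and nothing moves.
- manip.get_obs(): the state, without advancing time (a new reading comes with each control period).
- manip.camera(name): name is "side" or "top"; returns the picture (400x640x3 uint8, blue, green, red); there is no depth.
- manip.calibration(name): a dict with "fx", "fy", "cx", "cy" (pixels), "k1" (the pictures are not rectified: a ray, as slopes to the right and down, at radius r is drawn at 1 + k1 r^2 times it, then the intrinsics apply), "world_from_camera" (4x4, takes a point from camera to world coordinates). Camera axes: x right, y up, looking along -z (the intrinsics and any distortion apply to the point x, -y, -z); pixel columns grow to the right and rows downward; lengths in m; the calibration is good to about 2 mm. A picture is of the moment at which its call begins. calibration takes no time and is no camera call.
- manip.hand_in(): hands the job in; it is judged then, once.
Trained networks look in the newest picture that a camera, given by its name, has taken for a name from the list of things; names that differ only in an ending like _2 or _b are one class to them, and where a whole thing is asked for, a point or a joint stands for the part that bears it (a point fixed in the world has none). Each returns a list of dicts, best first, with "confidence" (0 to 1); they miss things now and then, are a little off and sometimes report something else, mostly with a low value. They report only what shows in the picture. A call takes as long as a camera call. They do not tell look-alikes from the thing itself.
- manip.outline_of(camera, thing): "mask" (400x640 bool, what is visible of it) and "bbox" ([left, top, right, bottom] in pixels, round what is visible of it).
The state is a dict: "clock": time; "joint_pos": joint angles; "joint_velocities": joint speeds; "tau": joint torques, N m; "position": TCP position; "ee_rot": TCP orientation; "ft_force": force on the tool from outside, world axes, zero at the start; "torque": the same for the moment, N m; "grip_width": opening from 0.0 (shut) to 1.0 (fully open); "grasp_force": force on a finger pad.
Only numpy, scipy, OpenCV 4.12 (cv2) and the standard library are available. Lean on these libraries where they do the work, as an engineer would, in place of code of your own. Each camera call takes 0.05 s, during which the arm holds its last target. There are 200 camera calls.

### The job

The cold bead kiln has to be aired. First, with the lid still shut, push the loose steel flue sleeve fully home over the upright spigot on the kiln's vent box and let go of it; then lift the spring-closed kiln lid by its handle until the pointer strip on the lid's side lines up with the mark arm beside it, and finish while still holding the lid steady there by the handle (do not let go). Leave the mark arm as it is set and do not disturb the frit jar or the cup of glass rods.

Things in the scene. Friction and masses are not known exactly. Their poses are not given: they have to be found in the camera images.
- kiln: Fixed grey steel bead kiln, 220 (x) x 250 mm, case top 135 mm, shut lid top 175 mm above the bench; place and yaw vary. Origin: centre of its underside on the bench; x to the hinge side (away from the robot), y to the left, z up. A dark vent box (105 x 121 mm, top 100 mm high) against its +y side, centred at x -40, y 186 mm, carries the spigot.
- spigot_seat (a point): Foot of the spigot's axis on its 60 mm wide seat collar, at (-40, 205, 106) mm in the kiln frame. The spigot is a fixed upright steel stub, 33 mm diameter for 30 mm, then tapering to 18 mm at its top 44 mm above this point. Home: the sleeve's lower end rests on the collar. The lid's side is 80 mm from the spigot's axis.
- flue_sleeve: Loose plain steel tube standing upright on the bench, 45 mm outside diameter, 37 mm bore, 120 mm long, 160 g, open at both ends, the same either way up. Origin: centre of its lower end; z along its axis, up. It starts in front of the kiln on the left or on the right; the frit jar is at the other place.
- kiln_lid (a joint): Lid angle, rad: 0 shut, grows as the front edge (robot side) rises, up to 1.2. Hinge axis: along the kiln's y at x 110, z 135 mm in the kiln frame (rear top edge of the case). Spring and weight (about 0.8 kg, varies) pull it shut; holding it takes 6 to 11 N upward at the handle; it falls shut if let go. The lid is 220 x 250 x 40 mm, its underside level with the hinge.
- handle_grip (a point): Middle of the handle: a black round bar along the kiln's y before the lid's front, 14 mm diameter, 130 mm long, on two brackets 116 mm apart, its axis 70 mm off the lid's front. Lid shut: 290 mm from the hinge axis towards the robot, 20 mm above it. Axes turn with the lid. Pinched from above, a finger before and one behind it, the bar can turn between them as it rises.
- lid_pointer (a point): Point near the front end of the steel pointer strip (150 mm long, 8 mm high) on the lid's -y side face, 180 mm from the hinge axis and 20 mm above it with the lid shut.
- mark_arm (a joint): Angle in rad at which the mark arm is set, between 0.28 and 0.55, on the same scale as joint kiln_lid: the lid is at the mark when both joint values are equal. A stiff hinge keeps it where it is set.
- mark_tip (a point): End block (22 x 12 x 20 mm) of the mark arm, a thin aluminium bar beside the lid on the kiln's -y side, slanting up from the lid's hinge axis towards the robot. 200 mm along the arm from the hinge axis and 20 mm off that radius, as the pointer strip is, so bar and strip lie side by side at the mark.
- frit_jar: Bystander: amber glass jar with steel lid, 62 mm diameter, 85 mm tall, standing on the bench. Origin: centre of its underside.
- rod_cup: Bystander: white cup, 68 mm diameter, with glass rods standing in it, 166 mm tall in all, on the bench to the right of the kiln. Origin: centre of its underside.
There are look-alikes about, which are no part of the job. Several things have the shape of the flue_sleeve; the one meant has the colours described above.

How it is judged:
On the way:
1. the sleeve stands fully home on the spigot, let go, with the lid still shut (horizontal distance between flue_sleeve and spigot_seat below 0.006 m and distance between flue_sleeve and spigot_seat below 0.008 m and angle between flue_sleeve's own z axis and vertical below 0.08 rad and contact force between the fingers and flue_sleeve below 0.2 N and value of joint kiln_lid below 0.06 rad), for 0.2 s.
At the end, for the whole second after the job is handed in: The sleeve is home on the spigot (lower end within 8 mm of the collar's centre point, within 6 mm sideways, upright within 0.08 rad) and untouched; the lid stands still (under 0.05 rad/s) within 0.06 rad of the mark arm, held by the fingers on its handle with more than 2 N (horizontal distance between flue_sleeve and spigot_seat below 0.006 m and distance between flue_sleeve and spigot_seat below 0.008 m and angle between flue_sleeve's own z axis and vertical below 0.08 rad and contact force between the arm and flue_sleeve below 0.2 N and angle between the x axis of lid_pointer and the x axis of mark_tip, either way round below 0.06 rad and value of joint kiln_lid above 0.2 rad and velocity of joint kiln_lid between -0.05 and 0.05 rad/s and contact force between the fingers and kiln_lid_c0 above 2 N); the arm keeps its last pose, push and grip.
It fails at once if the mark arm is shifted from its setting (tip moved more than 8 mm) (distance of mark_tip from where it was at the start of the episode above 0.008 m).
It fails at once if the frit jar is moved more than 25 mm (distance of frit_jar from where it was at the start of the episode above 0.025 m).
It fails at once if the cup of rods is moved more than 25 mm (distance of rod_cup from where it was at the start of the episode above 0.025 m).
It also fails if it takes over 62 s, if anything falls off the work surface, if the arm or the gripper's body presses on something with over 40 N, if the wrist force passes 120 N, or if a joint passes its speed limit or range.

## Working session

There is one attempt and no reset: what is moved stays moved. The work goes in short steps, Python scripts to look and compute and a tool call to move; the robot and the scene stay as the last step left them, time stands still between calls to the robot, and variables do not carry over. Pictures are saved under pics/ and viewed, at most 10 in all, crops included, and the job is handed in when it is done.

```bash
mkdir -p pics; ls
```

Run:
```python
from workcell import manip
import cv2,numpy as np
o=manip.get_obs();print({k:np.round(v,3).tolist() for k,v in o.items()})
for c in("side","top"):
    im=manip.camera(c);cv2.imwrite(f"pics/{c}0.png",im)
    k=manip.calibration(c);print(c,{a:np.round(b,4).tolist() for a,b in k.items()})
    for t in("kiln","flue_sleeve","kiln_lid","handle_grip","spigot_seat","mark_arm","mark_tip","lid_pointer","frit_jar","rod_cup"):
        try:print(t,[(np.round(d["bbox"]).tolist(),round(d["confidence"],2)) for d in manip.outline_of(c,t)])
        except Exception as e:print(t,e)
```

```text
pics
{'clock': 0.0, 'joint_pos': [1.106, 0.333, -0.065, 1.461, 0.022, 1.35, -0.089], 'joint_velocities': [-0.001, 0.001, -0.0, 0.001, -0.001, -0.002, 0.001], 'tau': [-0.0, -62.545, 0.049, -39.16, 0.016, 0.01, -0.0], 'position': [0.267, -0.565, 0.23], 'ee_rot': [0.976, 0.219, -0.0, -0.001], 'ft_force': [-0.78, 0.146, -0.746], 'torque': [-0.052, 0.009, 0.005], 'grasp_force': 0.0, 'grip_width': 1.001}
side {'fx': 503.7961, 'fy': 503.7961, 'cx': 316.5691, 'cy': 201.16, 'k1': -0.1155, 'world_from_camera': [[-0.9984, 0.0452, -0.0332, 0.4793], [-0.0556, -0.7202, 0.6916, 0.9033], [0.0073, 0.6923, 0.7215, 1.1028], [0.0, 0.0, 0.0, 1.0]]}
kiln [([221.0, 142.0, 344.0, 314.0], 0.59), ([289.0, 116.0, 313.0, 154.0], 0.41), ([250.0, 144.0, 303.0, 162.0], 0.18)]
flue_sleeve [([356.0, 322.0, 379.0, 361.0], 0.73), ([391.0, 315.0, 417.0, 354.0], 0.71), ([317.0, 316.0, 338.0, 359.0], 0.62), ([349.0, 285.0, 369.0, 327.0], 0.57)]
kiln_lid [([225.0, 159.0, 344.0, 244.0], 0.65)]
handle_grip [([225.0, 160.0, 343.0, 242.0], 0.73)]
spigot_seat [([221.0, 144.0, 342.0, 312.0], 0.85)]
mark_arm [([240.0, 143.0, 304
[... 379 characters left out ...]
, 0.3642], [-0.9998, 0.0188, 0.0095, -0.0417], [0.0116, 0.1174, 0.993, 1.4955], [0.0, 0.0, 0.0, 1.0]]}
kiln [([232.0, 113.0, 372.0, 220.0], 0.69)]
flue_sleeve [([183.0, 235.0, 212.0, 251.0], 0.65), ([190.0, 205.0, 214.0, 223.0], 0.65), ([216.0, 229.0, 241.0, 245.0], 0.63), ([194.0, 263.0, 214.0, 280.0], 0.6)]
kiln_lid [([269.0, 114.0, 363.0, 221.0], 0.78)]
handle_grip [([268.0, 114.0, 358.0, 224.0], 0.56)]
spigot_seat [([231.0, 113.0, 368.0, 217.0], 0.8)]
mark_arm [([361.0, 117.0, 368.0, 182.0], 0.65)]
mark_tip [([360.0, 118.0, 367.0, 182.0], 0.67)]
lid_pointer [([271.0, 116.0, 360.0, 222.0], 0.7)]
frit_jar [([382.0, 224.0, 408.0, 245.0], 0.62)]
rod_cup [([428.0, 165.0, 452.0, 196.0], 0.69)]
```

Run:
```python
import cv2
a=cv2.imread("pics/side0.png")[100:380,200:460];b=cv2.imread("pics/top0.png")[90:300,160:470]
cv2.imwrite("pics/sc.png",cv2.resize(a,None,fx=2.1,fy=2.1,interpolation=2));cv2.imwrite("pics/tc.png",cv2.resize(b,None,fx=2.5,fy=2.5,interpolation=2))
```

```text
(no output)
```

View pics/sc.png

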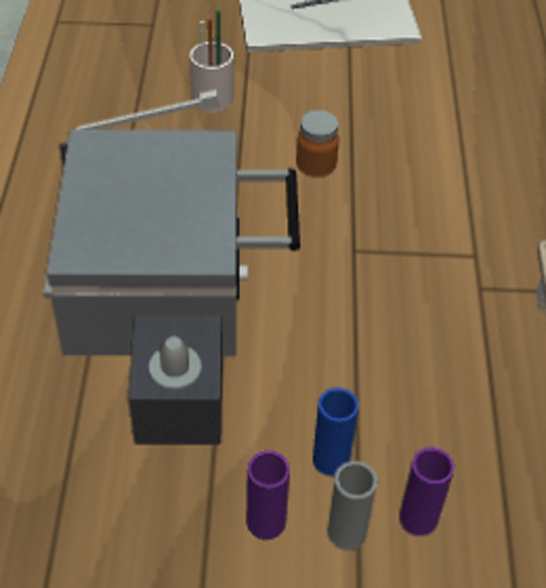

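View pics/tc.png

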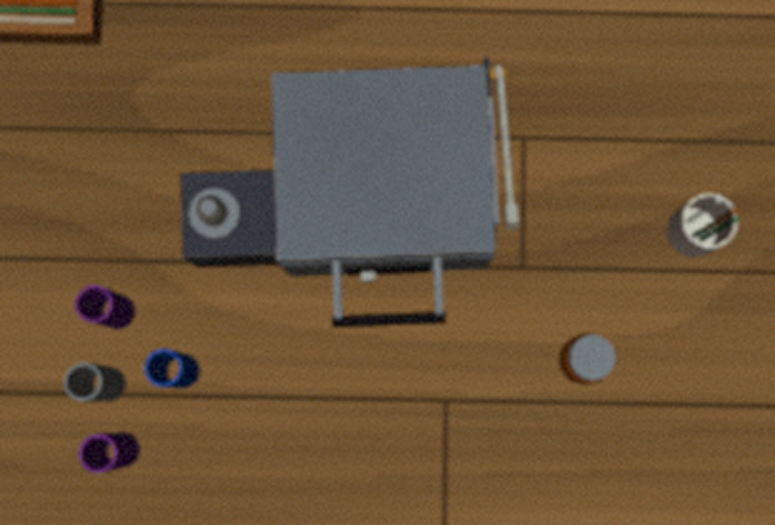

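The side view shows the grey sleeve at about (369,341) among purple and blue decoys. The kiln has its spigot at (283,262), the handle bar runs from (339,182) to (341,218), and the mark tip is at (299,146). In the top view the grey sleeve rim is at (194,243), the spigot tip at (244,173), the handle ends at (293,219) and (338,217), and the mark tip at (365,176). The jar is in front on the right.

Create h.py:
```python
from workcell import manip
import numpy as np,cv2
from scipy.optimize import least_squares
def proj(c,P):
    k=manip.calibration(c);W=np.array(k["world_from_camera"]);P=np.atleast_2d(P)
    q=(P-W[:3,3])@W[:3,:3];s=np.c_[q[:,0],-q[:,1]]/-q[:,2:]
    s=s*(1+k["k1"]*(s**2).sum(1,keepdims=True))
    return s*[k["fx"],k["fy"]]+[k["cx"],k["cy"]]
def kw(p,P):
    c,s=np.cos(p[2]),np.sin(p[2]);P=np.atleast_2d(P)
    return np.c_[p[0]+c*P[:,0]-s*P[:,1],p[1]+s*P[:,0]+c*P[:,1],P[:,2]]
def cyl(x,y,r,h,z0=0):
    a=np.linspace(0,2*np.pi,60)
    return np.vstack([np.c_[x+r*np.cos(a),y+r*np.sin(a),0*a+z] for z in(z0,z0+h)])
def bb(c,P):
    u=proj(c,P);return np.r_[u.min(0),u.max(0)]
```

Create m.py:
```python
from h import *
K=np.array([[.11,.125,.175],[.11,-.125,.175],[-.11,-.125,.175],[-.11,.125,.175],[-.18,.065,.155],[-.18,-.065,.155],[-.04,.205,.150]])
top=np.array([[269.2,118.8],[356.8,116.4],[357.6,190],[270.8,194.8],[293.2,218.8],[337.6,217.2],[244.4,173.2]])
side=np.array([[223.8,231],[234.3,161.9],[312.9,162.9],[313.3,230.5],[341,217.6],[338.6,181.9],[282.9,261.9]])
f=lambda p:np.r_[(proj("top",kw(p,K))-top).ravel(),(proj("side",kw(p,K))-side).ravel()]
r=least_squares(f,[.55,0,0],loss="soft_l1");p=r.x
print("kiln",p.round(4));print(r.fun.reshape(2,7,2).round(1).tolist() if 0 else f(p).reshape(2,7,2).round(1).tolist())
for n,q in(("spigot",[-.04,.205,.106]),("handle",[-.18,0,.155])):print(n,kw(p,q).round(4))
def tip(v):
    a,y=v;return kw(p,[.11-.2*np.cos(a)-.02*-np.sin(a)*-1*-1,y,.135+.2*np.sin(a)+.02*np.cos(a)])
def tip(v):
    a,y=v;c,s=np.cos(a),np.sin(a);return kw(p,[.11-.2*c+.02*s,y,.135+.2*s+.02*c])
g=lambda v:np.r_[(proj("top",tip(v))-[364.8,176.4])[0],(proj("side",tip(v))-[299,146.2])[0]]
r=least_squares(g,[.4,-.145]);print("mark",r.x,r.fun.round(1))
for t,rr,h,bt,bs in(("flue_sleeve",.0225,.12,(183,235),(356,322)),("frit_jar",.031,.085,(382,224),(339,154))):
    B={}
    for c,b in(("top",bt),("side",bs)):
        d=min(manip.outline_of(c,t),key=lambda d:np.hypot(*(np.array(d["bbox"][:2])-b)));B[c]=np.array(d["bbox"])
    r=least_squares(lambda v:np.r_[bb("top",cyl(*v,rr,h))-B["top"],bb("side",cyl(*v,rr,h))-B["side"]],[.35,.2],loss="soft_l1")
    print(t,r.x.round(4),(np.r_[bb("top",cyl(*r.x,rr,h))-B["top"],bb("side",cyl(*r.x,rr,h))-B["side"]]).round(1))
```

```bash
python3 m.py
```

```text
kiln [ 0.6426 -0.0084  0.0576]
[[[-1.0, 0.6], [-2.3, -0.1], [0.5, 1.5], [-0.7, 0.0], [-0.7, 0.4], [0.3, 0.2], [-1.5, -0.1]], [[-1.5, -1.7], [-0.5, -1.2], [0.3, -2.0], [-0.4, -0.8], [-0.4, -0.7], [0.3, -0.6], [0.1, 0.4]]]
spigot [[0.5909 0.194  0.106 ]]
handle [[ 0.4629 -0.0188  0.155 ]]
mark [ 0.31707797 -0.1409453 ] [-0.4 -0.1  1.  -0.6]
flue_sleeve [0.3876 0.34  ] [ 0.8  0.  -2.1 -0.4 -0.2 -3.1  0.5  1.1]
frit_jar [ 0.4251 -0.2604] [-0.2 -0.3 -1.8  0.3  2.6 -2.1 -1.3 -0.9]
```

Add to h.py:
```python
from scipy.spatial.transform import Rotation as R
def rows(wps):
    """world targets (x,y,z,angle of tool y) -> shifts in the current tool axes"""
    o=manip.get_obs();p=np.array(o["position"]);M=R.from_quat(o["ee_rot"])
    print("now",p.round(4),"tooly",M.as_matrix()[:,1].round(3))
    for x,y,z,a in wps:
        T=R.from_matrix(np.array([[-np.sin(a),np.cos(a),0],[np.cos(a),np.sin(a),0],[0,0,-1]]).T)
        for s in(0,np.pi):
            v=(M.inv()*T*R.from_euler("z",s)).as_rotvec()
            if np.linalg.norm(v)<=np.pi/2+.4: print(np.round(np.r_[v,M.inv().apply(np.array([x,y,z])-p)],3))
```

Run:
```python
import sys;sys.path.insert(0,'.')
from h import *
rows([(.45,-.15,.30,-.1),(.388,.34,.22,.75)])
```

```text
now [ 0.2673 -0.565   0.2313] tooly [ 0.428 -0.904  0.   ]
[ 0.    -0.    -1.029  0.343 -0.297 -0.069]
[ 0.     0.    -1.879  0.496 -0.766  0.011]
[ 0.    -0.     1.263  0.496 -0.766  0.011]
```

pendant(
  offsets=[
    [0,0,-0.12,0.043,-0.037,-0.02,1],
    [0,0,-0.25,0.086,-0.074,-0.04,1],
    [0,0,-0.38,0.129,-0.111,-0.06,1],
    [0,0,-0.51,0.172,-0.148,-0.069,1],
    [0,0,-0.64,0.215,-0.185,-0.069,1],
    [0,0,-0.77,0.258,-0.222,-0.069,1],
    [0,0,-0.9,0.3,-0.26,-0.069,1],
    [0,0,-1.03,0.343,-0.297,-0.069,1],
    [0,0,-1.12,0.36,-0.349,-0.069,1],
    [0,0,-1.21,0.377,-0.401,-0.069,1],
    [0,0,-1.3,0.394,-0.453,-0.06,1],
    [0,0,-1.4,0.411,-0.505,-0.05,1],
    [0,0,-1.5,0.428,-0.557,-0.04,1],
    [0,0,-1.6,0.445,-0.609,-0.03,1],
    [0,0,-1.7,0.462,-0.661,-0.02,1],
    [0,0,-1.79,0.479,-0.713,0,1],
    [0,0,-1.879,0.496,-0.766,0.011,1],
    [0,0,-1.879,0.496,-0.766,0.011,1],
    [0,0,-1.879,0.496,-0.766,0.011,1],
  ],
  clamp_n=40,
)

```text
clock: 3.68
position: [0.3882, 0.3392, 0.2202]
ee_rot: [0.399, 0.917, -0.0, -0.0]
ft_force: [0.3, -1.0, 0.6]
grip_width: 1.0
grasp_force: 0.0
```

Run:
```python
from h import *
rows([(.3876,.34,.079,.75)])
cv2.imwrite("pics/s1.png",np.hstack([cv2.resize(manip.camera(c)[a:a+190,b:b+190],(400,400)) for c,a,b in(("side",210,270),("top",150,120))]))
```

```text
now [0.3882 0.3392 0.2202] tooly [ 0.732  0.681 -0.   ]
[-0.    -0.    -0.     0.001  0.     0.141]
```

View pics/s1.png

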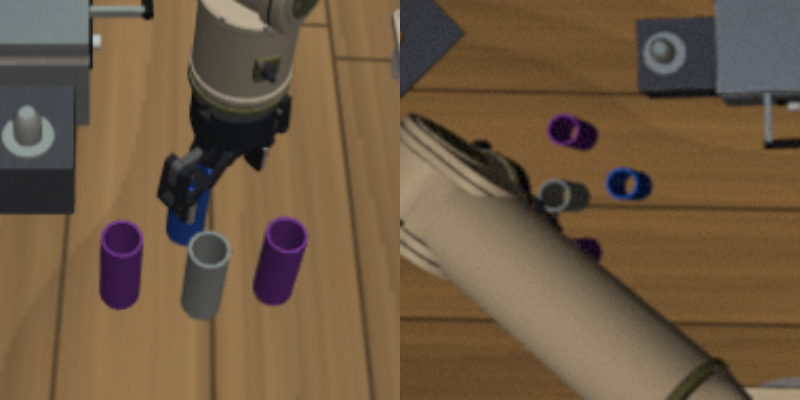

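Run:
```python
from h import *
for c in("side","top"):print(proj(c,[[.3876,.34,.12],[.3876,.34,0]]).round(1))
```

```text
[[369.3 328.3]
 [364.9 353.6]]
[[191.8 242.7]
 [202.3 243.5]]
```

pendant(
  offsets=[
    [0,0,0,-0.001,-0.002,0.05,1],
    [0,0,0,-0.001,-0.002,0.1,1],
    [0,0,0,-0.001,-0.002,0.125,1],
    [0,0,0,-0.001,-0.002,0.141,1],
    [0,0,0,-0.001,-0.002,0.141,1],
    [0,0,0,-0.001,-0.002,0.141,0.6],
    [0,0,0,-0.001,-0.002,0.141,0.3],
    [0,0,0,-0.001,-0.002,0.141,0.3],
    [0,0,0,-0.001,-0.002,0.141,0.3],
    [0,0,0,-0.001,-0.002,0.141,0.3],
  ],
  clamp_n=40,
)

```text
clock: 5.03
position: [0.388, 0.338, 0.0804]
ee_rot: [0.399, 0.917, 0.001, 0.001]
ft_force: [0.1, -0.3, 5.9]
grip_width: 0.517
grasp_force: 40.0
```

```bash
python3 - <<'E'
from h import *
rows([(.388,.337,.26,.75),(.591,.194,.26,.75)])
E
```

```text
now [0.388  0.338  0.0804] tooly [0.732 0.682 0.002]
[ 0.002  0.001 -0.    -0.001 -0.    -0.18 ]
[ 0.002  0.001 -0.    -0.244  0.051 -0.179]
```

pendant(
  offsets=[
    [0,0,0,0,0,-0.05,0.3],
    [0,0,0,0,0,-0.1,0.3],
    [0,0,0,0,0,-0.15,0.3],
    [0,0,0,-0.03,0.005,-0.18,0.3],
    [0,0,0,-0.08,0.015,-0.18,0.3],
    [0,0,0,-0.13,0.025,-0.18,0.3],
    [0,0,0,-0.18,0.035,-0.18,0.3],
    [0,0,0,-0.22,0.045,-0.18,0.3],
    [0,0,0,-0.244,0.051,-0.18,0.3],
    [0,0,0,-0.244,0.051,-0.18,0.3],
    [0,0,0,-0.244,0.051,-0.18,0.3],
  ],
  clamp_n=40,
)

```text
clock: 6.4
position: [0.5902, 0.1945, 0.2594]
ee_rot: [0.398, 0.917, 0.0, -0.0]
ft_force: [-0.8, 0.4, -2.3]
grip_width: 0.523
grasp_force: 42.0
```

```bash
python3 - <<'E'
from h import *
rows([(.591,.194,.26,.75)])
s=manip.camera("side");t=manip.camera("top");cv2.imwrite("pics/s2f.png",s);cv2.imwrite("pics/t2f.png",t)
cv2.imwrite("pics/s2.png",np.hstack([cv2.resize(s[170:310,220:360],(560,560),interpolation=2),cv2.resize(t[120:260,200:260],(240,560),interpolation=2)]))
p=manip.get_obs()["position"];print(p)
print(proj("side",[[p[0],p[1],p[2]-.08],[p[0],p[1],p[2]+.04],[.5909,.194,.15],[.5909,.194,.106]]).round(1))
print(bb("side",cyl(p[0],p[1],.0225,.12,p[2]-.08)))
for d in manip.outline_of("side","flue_sleeve"):print(np.round(d["bbox"]),d["confidence"])
E
```

```text
now [0.5902 0.1945 0.2594] tooly [ 0.731  0.682 -0.   ]
[-0.    -0.001  0.001 -0.001  0.    -0.001]
[0.59011647 0.19468384 0.25961388]
[[282.8 254.9]
 [280.4 220.3]
 [283.  262.3]
 [283.8 273.3]]
[269.84141695 212.5075916  292.50737116 262.69097959]
[347. 284. 367. 327.] 0.96
[317. 316. 340. 360.] 0.78
[390. 316. 418. 354.] 0.61
[271. 214. 290. 264.] 0.57
```

View pics/s2.png

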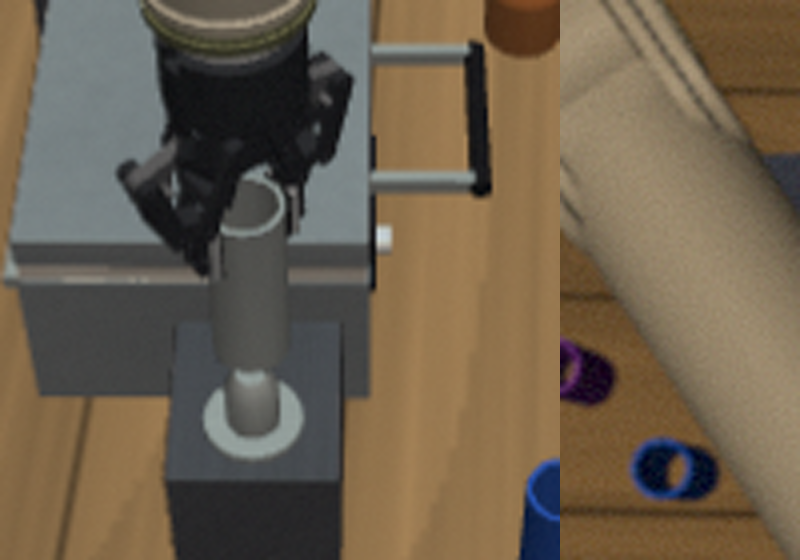

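The side crop shows the sleeve held with its rim at about (253,205) and its lower end at about (247,360). The spigot below it is centred at about (253,400). The sleeve seems slightly tilted, so I'll measure its centreline.

Create tilt.py:
```python
from h import *
im=manip.camera("side").astype(float)
o=manip.get_obs();p=o["position"]
d=min(manip.outline_of("side","flue_sleeve"),key=lambda d:abs(d["bbox"][0]-271)+abs(d["bbox"][1]-214))
m=d["mask"];print(np.round(d["bbox"]))
H=lambda v:cv2.convexHull(proj("side",ax(v)).astype(np.float32))
def ax(v): # offsets along tool x, height; a at z-.08 (bottom), b at top
    a,b,zz=v;A=cyl(p[0],p[1],.0225,.12,p[2]-.08+zz);t=np.array([-.682,.731]);f=(A[:,2]-p[2]+.08-zz)/.12
    A[:,:2]+=np.outer(a+(b-a)*f,t);return A
def ren(v):
    k=np.zeros((400*8,640*8),np.uint8);cv2.fillConvexPoly(k,np.round((H(v)+.5)*8).astype(int),255);return cv2.resize(k,(640,400),interpolation=cv2.INTER_AREA)/255.
from scipy.optimize import minimize
r=minimize(lambda v:((ren(v)-m)**2).sum(),[0,0,0],method="Nelder-Mead",options=dict(initial_simplex=[[0,0,0],[.008,0,0],[0,.008,0],[0,0,.008]],xatol=2e-4))
print("bottom,top offset along tool x, dz",r.x.round(4),r.fun,m.sum())
# spigot centre columns, from grey edges under the sleeve
for y in (266,269): print(y,im[y,272:298].mean(1).astype(int).tolist())
for y in (230,236,242,248,254): print(y,im[y,264:300].mean(1).astype(int).tolist())
```

```bash
python3 tilt.py
```

```text
[271. 216. 291. 262.]
bottom,top offset along tool x, dz [-0.0028  0.0076 -0.0021] 138.43678585159554 773
266 [75, 74, 77, 82, 69, 79, 95, 107, 122, 135, 138, 135, 131, 122, 117, 107, 94, 106, 141, 124, 91, 77, 74, 72, 75, 75]
269 [104, 146, 153, 152, 96, 79, 87, 96, 105, 110, 113, 115, 112, 108, 105, 100, 95, 90, 147, 153, 153, 154, 106, 79, 76, 74]
230 [27, 27, 22, 27, 22, 19, 22, 20, 44, 86, 87, 51, 69, 74, 76, 77, 78, 79, 78, 78, 78, 78, 79, 78, 76, 75, 72, 76, 117, 119, 121, 121, 120, 120, 120, 116]
236 [70, 70, 71, 59, 36, 25, 26, 28, 44, 75, 87, 59, 69, 72, 76, 77, 78, 78, 79, 79, 78, 79, 78, 78, 78, 74, 73, 67, 70, 71, 72, 72, 72, 73, 72, 72]
242 [67, 68, 67, 68, 67, 66, 66, 66, 61, 63, 67, 69, 71, 73, 75, 78, 79, 80, 80, 80, 82, 81, 79, 79, 77, 75, 73, 68, 66, 67, 67, 67, 66, 67, 67, 67]
248 [65, 65, 66, 66, 67, 66, 65, 66, 60, 63, 66, 70, 71, 74, 75, 76, 79, 81, 82, 82, 82, 82, 81, 82, 78, 77, 77, 69, 66, 65, 66, 66, 67, 67, 68, 67]
254 [68, 75, 74, 74, 77, 74, 73, 72, 75, 64, 65, 69, 72, 72, 76, 79, 79, 80, 81, 84, 83, 82, 82, 84, 79, 77, 75, 70, 68, 73, 74, 71, 72, 72, 74, 75]
```

The edge profiles show the sleeve essentially upright and within about 1 mm of the spigot axis, well inside the taper's capture range. I'll lower it.

pendant(
  offsets=[
    [0,0,0,0,0,0.02,0.3],
    [0,0,0,0,0,0.03,0.3],
    [0,0,0,0,0,0.036,0.3],
    [0,0,0,0,0,0.042,0.3],
    [0,0,0,0,0,0.048,0.3],
    [0,0,0,0,0,0.048,0.3],
  ],
  clamp_n=40,
)

```text
clock: 7.4
position: [0.5909, 0.1936, 0.2109]
ee_rot: [0.399, 0.917, -0.0, -0.0]
ft_force: [0.4, -0.8, -0.9]
grip_width: 0.518
grasp_force: 42.0
```

pendant(
  offsets=[
    [0,0,0,0,0,0.007,0.3],
    [0,0,0,0,0,0.014,0.3],
    [0,0,0,0,0,0.02,0.3],
    [0,0,0,0,0,0.025,0.3],
    [0,0,0,0,0,0.027,0.3],
    [0,0,0,0,0,0.027,0.3],
  ],
  clamp_n=40,
)

```text
clock: 8.15
position: [0.5912, 0.1939, 0.1863]
ee_rot: [0.399, 0.917, 0.0, 0.001]
ft_force: [-3.5, -2.5, 14.1]
grip_width: 0.522
grasp_force: 42.7
```

pendant(
  offsets=[
    [0,0,0,0,0,0,0.8],
    [0,0,0,0,0,0,0.8],
    [0,0,0,0,0,0,0.8],
    [0,0,0,0,0,0,0.8],
    [0,0,0,0,0,-0.03,0.8],
    [0,0,0,0,0,-0.08,0.8],
    [0,0,0,0,0,-0.13,0.8],
    [0,0,0,0,0,-0.13,0.8],
  ],
  clamp_n=40,
)

```text
clock: 9.15
position: [0.592, 0.1948, 0.3184]
ee_rot: [0.399, 0.917, 0.002, 0.002]
ft_force: [0.2, 0.3, -0.9]
grip_width: 0.799
grasp_force: 0.0
```

```bash
python3 - <<'E'
from h import *
rows([(.463,-.019,.32,.0576)])
s=manip.camera("side")
cv2.imwrite("pics/s3.png",cv2.resize(s[170:310,220:360],(560,560),interpolation=2))
print(bb("side",cyl(.5909,.194,.0225,.12,.106)).round(1))
for d in manip.outline_of("side","flue_sleeve"):print(np.round(d["bbox"]),d["confidence"])
E
```

```text
now [0.592  0.1948 0.3184] tooly [0.732 0.682 0.006]
[ 0.007  0.     0.693 -0.069 -0.24  -0.003]
[271.5 234.2 293.1 281. ]
[273. 236. 292. 280.] 0.91
[318. 318. 339. 357.] 0.85
[350. 286. 369. 325.] 0.74
[389. 314. 417. 352.] 0.58
```

View pics/s3.png

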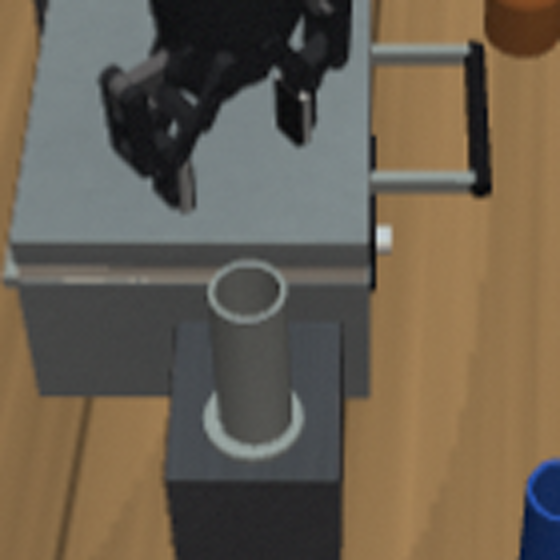

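The sleeve stands home on the collar: rim at (247,290), base at about (254,420) centred on the collar at (253,415). Next, the handle.

pendant(
  offsets=[
    [0,0,0.1,-0.01,-0.035,-0.003,1],
    [0,0,0.24,-0.024,-0.08,-0.003,1],
    [0,0,0.38,-0.038,-0.13,-0.003,1],
    [0,0,0.52,-0.052,-0.18,-0.003,1],
    [0.007,0,0.65,-0.065,-0.225,-0.003,1],
    [0.007,0,0.693,-0.069,-0.24,-0.003,1],
    [0.007,0,0.693,-0.069,-0.24,-0.003,1],
    [0.007,0,0.693,-0.069,-0.24,-0.003,1],
  ],
  clamp_n=60,
)

```text
clock: 10.25
position: [0.4628, -0.019, 0.3169]
ee_rot: [0.685, 0.728, -0.003, -0.002]
ft_force: [0.2, 0.3, 0.2]
grip_width: 1.001
grasp_force: 0.0
```

```bash
python3 - <<'E'
from h import *
rows([(.463,-.019,.134,.0576)])
s=manip.camera("side");cv2.imwrite("pics/s4.png",cv2.resize(s[110:260,220:400],None,fx=4,fy=4,interpolation=2))
E
```

```text
now [ 0.4628 -0.019   0.3169] tooly [ 0.998  0.06  -0.007]
[-0.007  0.002  0.003  0.     0.001  0.183]
```

View pics/s4.png

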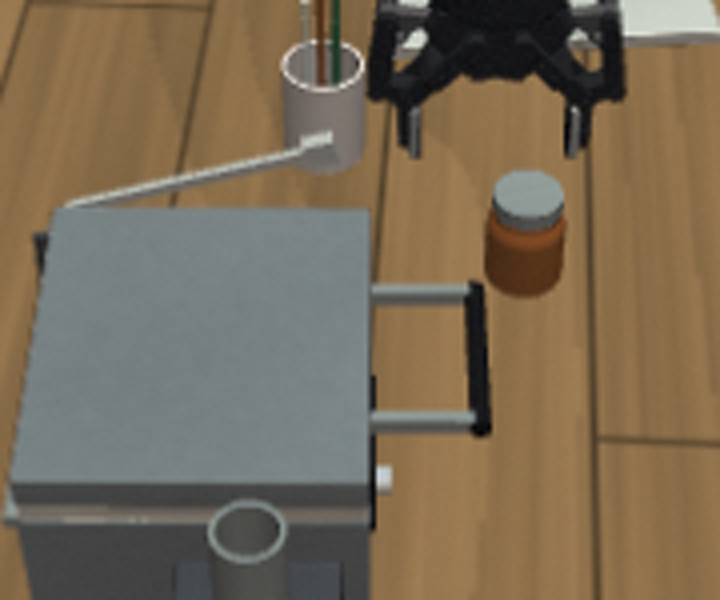

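The gripper is above the handle bar (fingers at (412,150) and (575,150), bar at about (480,360)), and the lid is shut. I'll descend and pinch the bar.

pendant(
  offsets=[
    [-0.007,0.002,0.003,0,0.001,0.05,1],
    [-0.007,0.002,0.003,0,0.001,0.1,1],
    [-0.007,0.002,0.003,0,0.001,0.15,1],
    [-0.007,0.002,0.003,0,0.001,0.175,1],
    [-0.007,0.002,0.003,0,0.001,0.183,1],
    [-0.007,0.002,0.003,0,0.001,0.183,0.5],
    [-0.007,0.002,0.003,0,0.001,0.183,0.2],
    [-0.007,0.002,0.003,0,0.001,0.183,0],
    [-0.007,0.002,0.003,0,0.001,0.183,0],
    [-0.007,0.002,0.003,0,0.001,0.183,0],
  ],
  clamp_n=60,
)

```text
clock: 11.55
position: [0.4652, -0.0208, 0.1357]
ee_rot: [0.688, 0.726, 0.003, 0.003]
ft_force: [12.8, 0.3, -4.5]
grip_width: 0.138
grasp_force: 58.4
```

```bash
python3 - <<'E'
from h import *
print(manip.get_obs()["ft_force"])
o=manip.get_obs();p=np.array(o["position"]);M=R.from_quat(o["ee_rot"]);c,s=np.cos(.0576),np.sin(.0576)
f=lambda a:np.array([-.29*np.cos(a)+.02*np.sin(a),0,.29*np.sin(a)+.02*np.cos(a)])
for a in(.04,.08,.12,.16,.2,.24,.28,.317):
    d=f(a)-f(0);print(a,M.inv().apply([d[0]*c,d[0]*s,d[2]]).round(4))
E
```

```text
[12.82699528  0.27285913 -4.54129962]
0.04 [-0.      0.0011 -0.0116]
0.08 [-0.      0.0027 -0.0231]
0.12 [-0.      0.0047 -0.0345]
0.16 [-0.      0.0072 -0.0459]
0.2 [-0.      0.0102 -0.0571]
0.24 [ 0.      0.0136 -0.0683]
0.28 [ 0.      0.0174 -0.0792]
0.317 [ 0.      0.0214 -0.0892]
```

pendant(
  offsets=[
    [0,0,0,0,0.004,-0.012,0],
    [0,0,0,0,0.006,-0.023,0],
    [0,0,0,0,0.008,-0.034,0],
    [0,0,0,0,0.01,-0.046,0],
    [0,0,0,0,0.013,-0.057,0],
    [0,0,0,0,0.017,-0.068,0],
    [0,0,0,0,0.02,-0.079,0],
    [0,0,0,0,0.023,-0.086,0],
    [0,0,0,0,0.023,-0.086,0],
    [0,0,0,0,0.023,-0.086,0],
  ],
  clamp_n=60,
)

```text
clock: 12.8
position: [0.4831, -0.0197, 0.2202]
ee_rot: [0.688, 0.726, -0.002, -0.001]
ft_force: [-13.0, -0.9, -1.7]
grip_width: 0.142
grasp_force: 58.6
```

```bash
python3 - <<'E'
from h import *
o=manip.get_obs();print(o["position"],o["ft_force"])
for c in("side","top"):cv2.imwrite(f"pics/{c}5.png",manip.camera(c))
s=cv2.imread("pics/side5.png");cv2.imwrite("pics/s5.png",cv2.resize(s[110:260,210:370],None,fx=5,fy=4,interpolation=2))
E
```

```text
[ 0.48314371 -0.01971756  0.22018314] [-12.96604231  -0.86919005  -1.71574569]
```

View pics/s5.png

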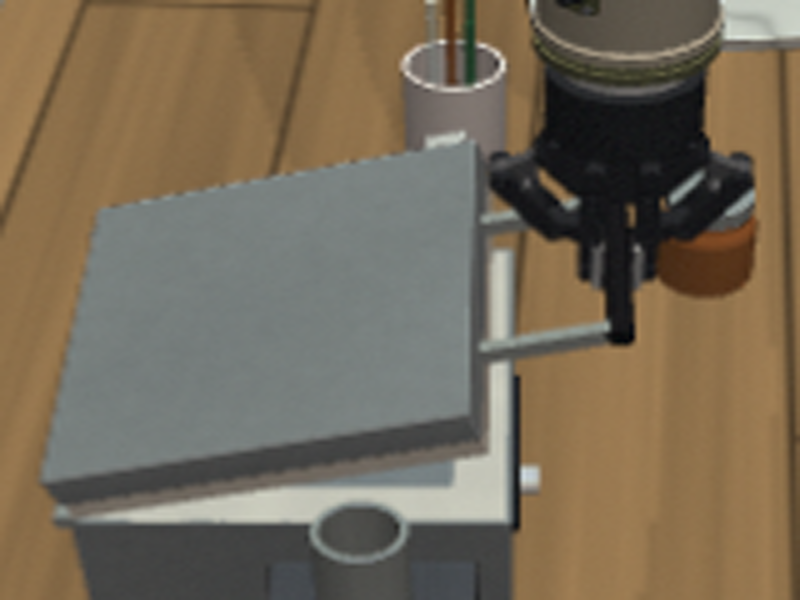

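The lid is up and held at the bar. Its top corners sit at about (43,482), (470,413), (475,143) and (100,213) in the crop, and the mark block at (445,140) is just visible behind the lid's edge. I'll fit both angles.

Create ang.py:
```python
from h import *
p=[.6426,-.0084,.0576]
def lp(a,L,Y,h):  # lid-frame: L from hinge to robot, h above
    c,s=np.cos(a),np.sin(a);return kw(p,np.c_[.11-L*c+h*s,Y,.135+L*s+h*c])
L=np.array([0,.22,.22,0,.29]);Y=np.array([.125,.125,-.125,-.125,.065]);h=np.array([.04,.04,.04,.04,.02])
obs=np.array([[218.6,230.5],[304,213.3],[305,145.8],[230,163.3],[334.4,194.5]])
f=lambda v:(proj("side",lp(v[0],L,Y,h))-obs+[v[1],v[2]]).ravel()
r=least_squares(f,[.3,0,0]);print("lid",r.x.round(3),r.fun.round(1))
# mark: bar pixels in first pictures, line fit by bright-pixel centroids over the bar
for c,cols in(("side",None),("top",None)):
    im=cv2.imread(f"pics/{c}0.png");g=im.astype(float).min(2)
    for a in(.28,.32,.36,.4,.44):
        n=30;P=lp(a,np.linspace(.05,.185,n),np.full(n,-.141),np.full(n,.02));u=proj(c,P)
        # search offset perpendicular
        ds=np.arange(-5,5.1,.5);d=u[-1]-u[0];d/=np.hypot(*d);nn=np.array([-d[1],d[0]])
        S=np.array([[cv2.getRectSubPix(g.astype(np.float32),(1,1),tuple(map(float,q+nn*t)))[0,0] for t in ds] for q in u])
        k=S-np.median(S,1,keepdims=True);k[k<15]=0;off=(k*ds).sum(1)/np.maximum(k.sum(1),1)
        print(c,a,"offset near hinge/near tip",np.polyval(np.polyfit(np.arange(n),off,1),[0,n-1]).round(2))
```

```bash
python3 ang.py
```

```text
lid [0.301 0.369 1.653] [-0.6  0.9 -0.   0.3  0.5 -1.   0.  -0.5  0.2  0.4]
side 0.28 offset near hinge/near tip [-0.06 -2.05]
side 0.32 offset near hinge/near tip [0.12 0.31]
side 0.36 offset near hinge/near tip [0.31 2.68]
side 0.4 offset near hinge/near tip [0.91 4.57]
side 0.44 offset near hinge/near tip [1.66 5.57]
top 0.28 offset near hinge/near tip [1.26 0.13]
top 0.32 offset near hinge/near tip [1.29 0.34]
top 0.36 offset near hinge/near tip [1.22 0.52]
top 0.4 offset near hinge/near tip [1.15 0.69]
top 0.44 offset near hinge/near tip [1.16 0.92]
```

Mark ≈ 0.317 rad; lid ≈ 0.300, and the handle's rise agrees with that. I'll raise it 4.5 mm more.

pendant(
  offsets=[
    [0,0,0,0,0,-0.003,0],
    [0,0,0,0,0,-0.0045,0],
    [0,0,0,0,0,-0.0045,0],
    [0,0,0,0,0,-0.0045,0],
    [0,0,0,0,0,-0.0045,0],
    [0,0,0,0,0,-0.0045,0],
    [0,0,0,0,0,-0.0045,0],
    [0,0,0,0,0,-0.0045,0],
  ],
  clamp_n=60,
)

```text
clock: 13.9
position: [0.4849, -0.0196, 0.2247]
ee_rot: [0.688, 0.726, -0.0, 0.0]
ft_force: [-5.3, -0.2, -5.4]
grip_width: 0.143
grasp_force: 58.6
```

```bash
python3 - <<'E'
from h import *
o=manip.get_obs();print(o["position"],o["ft_force"],o["grasp_force"])
s=manip.camera("side");t=manip.camera("top");cv2.imwrite("pics/s6.png",np.hstack([cv2.resize(s[120:260,220:350],(390,420),interpolation=2),cv2.resize(t[90:230,240:375],(405,420),interpolation=2)]))
for d in manip.outline_of("side","flue_sleeve"):print(np.round(d["bbox"]),d["confidence"])
E
```

```text
[ 0.48485798 -0.01959289  0.22474272] [-5.32457648 -0.24206666 -5.37222909] 58.62509071826935
[320. 315. 340. 356.] 0.97
[388. 315. 416. 355.] 0.92
[349. 283. 371. 327.] 0.86
[273. 238. 296. 282.] 0.56
```

View pics/s6.png

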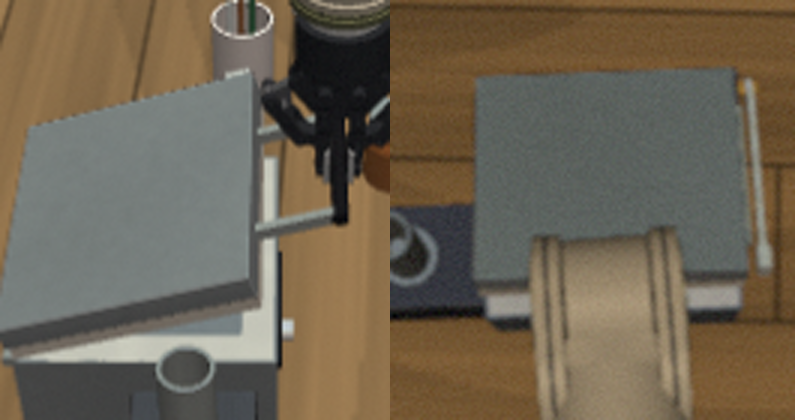

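In the final side crop the mark block shows just above the lid's edge at (238,74), where matched angles should put it. The sleeve rim is unchanged at (186,370) and the pinch on the bar holds. Handing in.

```bash
python3 -c "
from workcell import manip
print(manip.hand_in())"
```

```text
the job is handed in; nothing more can be done
None
```

The sleeve is home on the spigot and let go, and the lid is held by its handle at about 0.316 rad against a mark of about 0.317 rad (both measured from the pictures); the job is handed in, and the hand-in gave no verdict.

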